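# Free the interlocked spark-plug drawer

## Robot

A 7-joint arm with a two-finger parallel gripper is mounted at the origin on the work surface. World frame = base frame: x ahead of the robot, y to its left, z up, the work surface at z = 0. Lengths are in m, angles in rad, forces in N, time in s.
With the tool pointing down it reaches from about 0.425 to 1.025 m from the base axis. Payload 9.4 kg.
Tool frame: the origin (TCP) lies on the mounting face of the last link; the fingertips stand 186 mm ahead of it and the grasp point (between the pads) lies 167 mm ahead of it (tcp_to_tips is the distance from the TCP to the fingertips, in m); z points along the fingers, y is the direction in which the jaws open and shut (so a half turn about z gives the same grasp; the last joint's range is limited). The gripper opens to 93 mm and grips with 3 to 60 N. Pads are 15 mm wide; open, the fingers measure 128 mm over their backs; the gripper's body (75 mm by 188 mm) begins 65 mm behind the grasp point.
Start: joints at [1.112, 0.599, -0.003, 1.599, 0.002, 0.943, -0.08], TCP at [0.27, -0.673, 0.405] pointing down, gripper open.
Joint ranges: [-2.57, 2.57], [-0.35, 1.97], [-1.29, 1.29], [0.11, 2.56], [-1.05, 4.19], [0.11, 1.86], [-2.63, 2.63]. Speed limits (rad/s): [2.22, 2.22, 3.01, 3.01, 3.14, 3.14, 3.14].

## Interface

Orientations are given as a unit quaternion [x, y, z, w].
In Python, from bench import sense, snapshot, hand_in, tcp_to_tips gives the robot as it stands.
- The arm moves only by the tool servo_tool, never from a script. Its argument "series" is a list that holds one entry, the list of rows, each a list of 7 numbers: the shift along the tool's x, y, z in mm, then the turn, a rotation vector about the tool's x, y, z in rad, then the finger opening in mm, from 0 to 93. A call has 1 to 12 rows; each row shifts and turns the commanded pose from where the row before left it, along the tool's axes as they then stand; what a row does not reach is not made up. A row lasts 1/10 s, in which the tool goes at most 50 mm and 8.59 degrees, less where a joint would pass 70% of its speed; a pose out of reach is approached as far as the arm can. A call is refused whole if a number of a shift passes 50 or a number of a turn 0.15, either way. A call with a gripper value outside its range is refused whole. The fingers move at their own pace and stop on an object; "squeeze" is the grip in N (left out, the last holds). Time passes only in rows, so rows that do not move let the fingers close. It gives the time, the measured TCP pose, the force and the opening at its end, in the units of the state.
- sense(): the state, without advancing time (a new reading comes with each control period).
- snapshot(name): name is "side" or "top" or "wrist"; returns a dict with "frame" (384x512x3 uint8, red, green, blue), "fx", "fy", "cx", "cy" (pixels), "R" (3x3) and "t" (3): a world point X has camera coordinates R X + t. Camera axes: x right, y down, z forward; pixel columns grow to the right and rows downward; lengths in m; the calibration is good to about 2 mm. A picture is of the moment at which its call begins. There is no depth.
- hand_in(): hands the job in, once; it reports no verdict.
The state is a dict: "t": time; "q": joint angles; "joint_velocities": joint speeds; "joint_torque": joint torques, N m; "tcp_pos": TCP position; "tcp_rot": TCP orientation; "wrist_force": force on the tool from outside, world axes, zero at the start; "moment": the same for the moment, N m; "finger_gap": finger opening in m.
Only numpy, scipy, OpenCV 4.12 (cv2) and the standard library are available. Lean on these libraries where they do the work, as an engineer would, in place of code of your own. Each camera call takes 0.05 s, during which the arm holds its last target. There are 200 camera calls.

## Task

Only one drawer of the grey parts chest can be out at a time: an interlock holds the others. Push the white drawer that was left open fully shut, which frees its neighbours, then pull the blue drawer out by at least 8 cm and leave it standing open. Keep the red drawer shut.

Things in the scene. Friction and masses are not known exactly. Their poses are not given: they have to be found in the camera images.
- chest: Fixed low grey chest, 240 mm deep, 387 wide, 115 high. Drawers side by side, 125 mm apart: white in the middle, blue and red beside it in either order. Origin: bench level, middle of the case front. Its x points level into the chest (drawers open to -x, 140 mm travel, 2 to 5 N, stay where left). Blue and red are locked while white is over 10 mm out; once it is shut they pull out freely.
- white_handle (a point): Centre of the white drawer's handle: a bar 80 mm long along the chest's y, 12 thick along x, 14 high, 88 above the bench, on two end posts 71 mm apart. Drawer front: outer face 42 mm behind this point, top 107 above the bench; 36 mm free between bar and front. In the chest's frame x = -60 mm when shut; it starts 80 to 125 mm further out.
- blue_handle (a point): Centre of the blue drawer's handle, same shape and height as the white one. x = -60 mm in the chest's frame when shut, -140 when 80 mm open. Starts shut and locked.
- red_handle (a point): Centre of the red drawer's handle, same shape and height. Starts shut (x = -60 mm in the chest's frame) and stays so.

How it is judged:
By the outcome, as a careful person would: the job done as asked, in the order asked, and still so for the second after the job is handed in, with the robot touching nothing.
It also fails if it takes over 40 s, if anything falls off the work surface, if the arm or the gripper's body presses on something with over 40 N, if the wrist force passes 120 N, or if a joint passes its speed limit or range.

## Working session

There is one attempt and no reset: what is moved stays moved. The work goes in short steps, Python scripts to look and compute and a tool call to move; the robot and the scene stay as the last step left them, time stands still between calls to the robot, and variables do not carry over. Pictures are saved under pics/ and viewed, about 8 in all and at most 12, crops included, and the job is handed in when it is done.

Besides the shell and the picture viewer there is one more tool, called after ">>>" as name(argument=value, ...) on one line, values as JSON. servo_tool: Moves the arm, as the interface text tells. Its arguments: {"type":"object","properties":{"series":{"type":"array","items":{"type":"array","items":{"type":"array","items":{"type":"number"}}}},"squeeze":{"type":"number"}},"required":["series"]}

```bash
mkdir -p pics; ls
cat > h.py <<'E'
import numpy as np, cv2, json
from bench import sense, snapshot, hand_in, tcp_to_tips
from scipy.spatial.transform import Rotation as Ro
def snap(name, out=None):
    s=snapshot(name)
    for k in ("R","t"): s[k]=np.array(s[k])
    s["K"]=np.array([[s["fx"],0,s["cx"]],[0,s["fy"],s["cy"]],[0,0,1.]])
    if out: cv2.imwrite("pics/"+out, cv2.cvtColor(s["frame"],cv2.COLOR_RGB2BGR))
    return s
def ray(s,u,v):
    d=s["R"].T@np.linalg.solve(s["K"],[u,v,1.]); return -s["R"].T@s["t"], d/np.linalg.norm(d)
def onplane(s,u,v,z):
    o,d=ray(s,u,v); return o+d*(z-o[2])/d[2]
def tri(*obs):
    A=np.zeros((3,3));b=np.zeros(3)
    for s,u,v in obs:
        o,d=ray(s,u,v);P=np.eye(3)-np.outer(d,d);A+=P;b+=P@o
    X=np.linalg.solve(A,b)
    return X,[round(1000*np.linalg.norm((np.eye(3)-np.outer(d,d))@(X-o)),1) for o,d in (ray(*q) for q in obs)]
def proj(s,X):
    c=s["K"]@(s["R"]@np.asarray(X)+s["t"]); return c[:2]/c[2]
E
python3 - <<'E'
from h import *
a=snap("top","top1.png");b=snap("side","side1.png")
S=sense();print(S)
import pickle;pickle.dump((a,b),open("s1.pkl","wb"))
E
```

```text
pics
{'t': 0.1, 'q': array([ 1.11231138,  0.60007392, -0.00255566,  1.60004625,  0.00178347,
        0.94291119, -0.07977028]), 'joint_velocities': array([-0.00067815, -0.00371489,  0.00132061, -0.00211735, -0.00019697,
        0.00032922,  0.00049049]), 'joint_torque': array([ 5.82126842e-03, -7.66559887e+01,  1.50288776e+00, -2.52938873e+01,
       -5.22080669e-02,  1.36215024e-02,  3.07741527e-05]), 'tcp_pos': array([ 0.27007039, -0.67263006,  0.40392644]), 'tcp_rot': array([ 9.81826629e-01,  1.89778701e-01, -1.91395154e-04, -6.92245852e-04]), 'wrist_force': array([-0.43662375, -0.17913067, -0.67610179]), 'moment': array([ 0.08710602,  0.04651448, -0.01237257]), 'finger_gap': 0.09312417524940038}
```

View pics/top1.png

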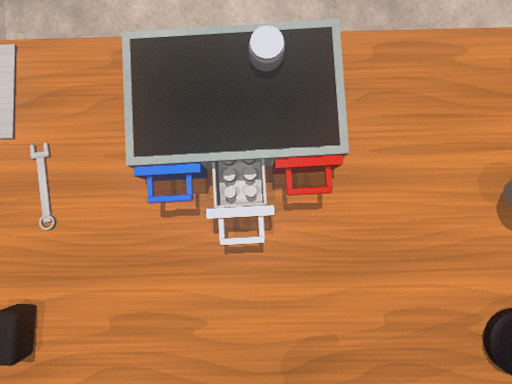

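View pics/side1.png

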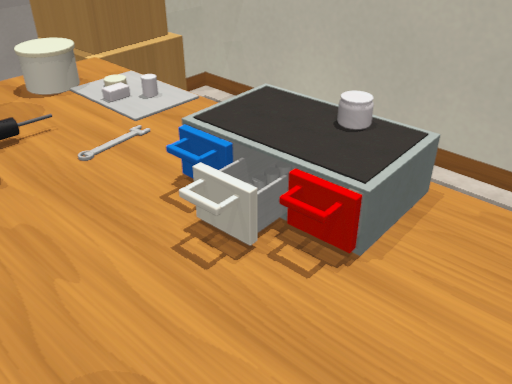

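The top view shows the blue bar at (170,199), the white bar at (242,240) and the red bar at (310,190). A jar stands on the chest at (267,47). The side view confirms the order, with white open between blue on the left and red on the right.

```bash
cat >> h.py <<'E'
def masks(s):
    h=cv2.cvtColor(s["frame"],cv2.COLOR_RGB2HSV); H,S,V=cv2.split(h)
    return {"blue":(H>100)&(H<130)&(S>150)&(V>60),"red":((H<4)|(H>176))&(S>200)&(V>110),"white":(S<30)&(V>185)}
def topbar(s,name,box=None,z=0.095):
    m=masks(s)[name].astype(np.uint8)
    if box: k=np.zeros_like(m);k[box[1]:box[3],box[0]:box[2]]=1;m&=k
    v,u=np.nonzero(m); return np.array([onplane(s,a,b,z) for a,b in zip(u,v)]),u,v
E
python3 - <<'E'
from h import *
import pickle;a,b=pickle.load(open("s1.pkl","rb"))
boxes={"blue":(120,150,210,215),"red":(265,140,355,205),"white":(195,195,285,255)}
fr={}
for n,bx in boxes.items():
    P,u,v=topbar(a,n,bx)
    # outer edge line in image: lowest pixel per column over central columns
    lo={c:v[u==c].max() for c in np.unique(u)}
    vmax=max(lo.values()); cols=[c for c in lo if lo[c]>=vmax-7]
    c0,c1=min(cols),max(cols); cc=np.arange(c0+3,c1-2); k=np.polyfit(cc,[lo[c] for c in cc],1)
    e=[onplane(a,c,np.polyval(k,c),0.09) for c in (c0,c1)]
    print(n,c0,c1,k, np.round(e,4).tolist(), np.linalg.norm(e[1]-e[0]))
print(-a["R"].T@a["t"],-b["R"].T@b["t"])
c=cv2.resize(b["frame"][115:260,150:370],None,fx=3.6,fy=3.6,interpolation=cv2.INTER_CUBIC)
cv2.imwrite("pics/sidec.png",c[:,:,::-1])
E
```

```text
blue 148 191 [-5.26315789e-02  2.09210526e+02] [[0.6188, 0.2226, 0.09], [0.6213, 0.1453, 0.09]] 0.07732022676292048
red 288 331 [-4.01575665e-02  2.04823504e+02] [[0.6284, -0.0284, 0.09], [0.63, -0.1051, 0.09]] 0.07671408969677436
white 219 263 [-5.64777328e-02  2.56380364e+02] [[0.5406, 0.0962, 0.09], [0.5436, 0.018, 0.09]] 0.07821761496087967
[0.59274711 0.03252864 0.72084796] [ 0.16330091 -0.41127815  0.4818957 ]
```

View pics/sidec.png

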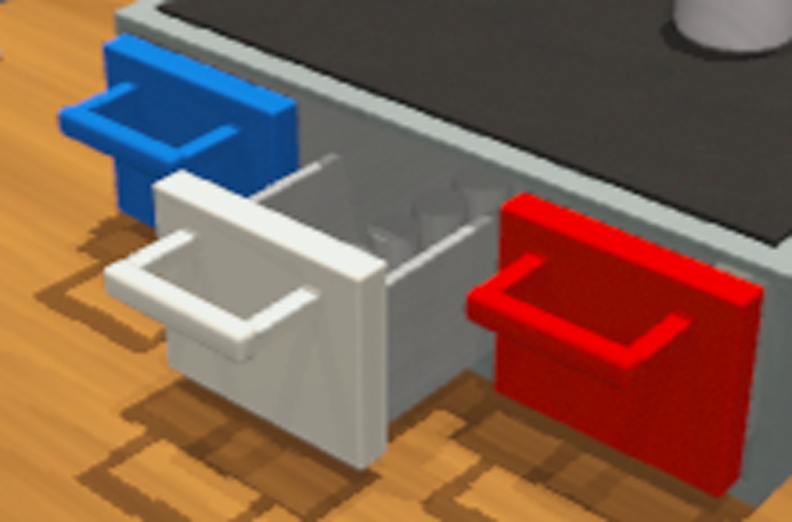

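The crop shows the outer faces of the three bars, with middles at about (175,312) white, (121,141) blue and (549,339) red. I triangulate these against the top view.

Run:
```python
from h import *
import pickle;a,b=pickle.load(open("s1.pkl","rb"))
T={"white":(241,243.2),"blue":(169.5,200.7),"red":(309.5,192.8)}
C={"white":(175,312),"blue":(121,141),"red":(549,339)}
X={}
for n in T:
    X[n],r=tri((a,*T[n]),(b,150+C[n][0]/3.6,115+C[n][1]/3.6)); print(n,X[n].round(4),r)
d=X["red"]-X["blue"];print(np.linalg.norm(d),np.degrees(np.arctan2(d[0],-d[1])))
p=[onplane(a,u,v,.115) for u,v in((128,164),(346,156),(341,22),(124,32))]
print(np.round(p,4).tolist(),[np.linalg.norm(p[i]-p[(i+1)%4]) for i in range(4)])
d=p[1]-p[0];print(np.degrees(np.arctan2(d[0],-d[1])))
```

```text
white [0.5426 0.0559 0.0885] [np.float64(1.9), np.float64(1.9)]
blue [0.6209 0.1823 0.0901] [np.float64(2.2), np.float64(2.2)]
red [ 0.6291 -0.0676  0.0888] [np.float64(0.8), np.float64(0.8)]
0.25009719790835966 1.8689621509909273
[[0.6833, 0.2497, 0.115], [0.6893, -0.1275, 0.115], [0.9278, -0.1273, 0.115], [0.9195, 0.2573, 0.115]] [np.float64(0.37729399781615813), np.float64(0.2385123000759834), np.float64(0.38469726053055237), np.float64(0.2363241079766754)]
0.9034519270678587
```

Run:
```python
from h import *
w=snap("wrist","w1.png")
import pickle;a,b=pickle.load(open("s1.pkl","rb"))
for p in((485,340),(512,310),(0,310),(505,190)): print(p,onplane(a,*p,0).round(3),onplane(a,*p,.15).round(3))
print(proj(w,onplane(a,500,340,0)),proj(w,onplane(a,500,340,.15)))
```

```text
(485, 340) [ 0.335 -0.419  0.   ] [ 0.389 -0.325  0.15 ]
(512, 310) [ 0.392 -0.475  0.   ] [ 0.434 -0.37   0.15 ]
(0, 310) [0.409 0.55  0.   ] [0.447 0.442 0.15 ]
(505, 190) [ 0.631 -0.477  0.   ] [ 0.623 -0.371  0.15 ]
[111.37287212  62.0880227 ] [-136.3404274  -124.46911357]
```

View pics/w1.png

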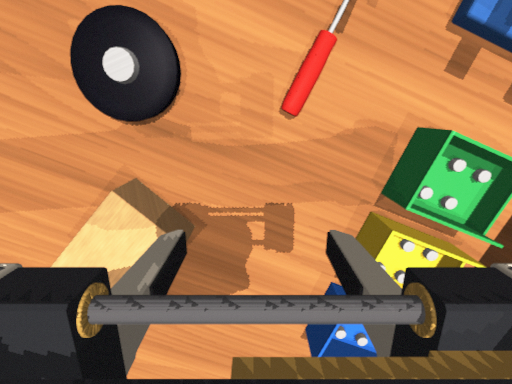

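The wrist view shows a flat black disc at (125,62) and a wood block at (120,230) beside the gripper, with bins at the right. I will rise first, then turn to the chest's yaw and travel across.

>>> servo_tool(series=[[[0, 0, -40, 0, 0, 0, 0], [0, 0, -40, 0, 0, 0.117, 0], [0, 0, 0, 0, 0, 0.117, 0], [0, 0, 0, 0, 0, 0.117, 0], [15, -45, 0, 0, 0, 0, 0], [15, -45, 0, 0, 0, 0, 0], [15, -45, 0, 0, 0, 0, 0], [15, -45, 0, 0, 0, 0, 0], [15, -45, 0, 0, 0, 0, 0], [15, -45, 0, 0, 0, 0, 0], [15, -45, 0, 0, 0, 0, 0], [15, -45, 0, 0, 0, 0, 0]]], squeeze=20)

```text
t: 1.35
tcp_pos: [0.3791, -0.3073, 0.4847]
tcp_rot: [1.0, 0.015, 0.0, 0.0]
wrist_force: [1.1, 0.2, 0.7]
finger_gap: 0.0025
```

>>> servo_tool(series=[[[14, -45, 0, 0, 0, 0, 0], [14, -45, 0, 0, 0, 0, 0], [14, -45, 0, 0, 0, 0, 0], [14, -45, 0, 0, 0, 0, 0], [14, -45, 20, 0, 0, 0, 0], [14, -45, 30, 0, 0, 0, 0], [14, -45, 40, 0, 0, 0, 0], [14, -45, 40, 0, 0, 0, 0], [0, 0, 20, 0, 0, 0, 0], [0, 0, 0, 0, 0, 0, 0], [0, 0, 0, 0, 0, 0, 0]]])

```text
t: 2.45
tcp_pos: [0.4733, 0.0304, 0.3537]
tcp_rot: [1.0, 0.015, -0.001, 0.0]
wrist_force: [-0.1, 0.3, -0.6]
finger_gap: 0.0008
```

Run:
```python
from h import *
w=snap("wrist","w2.png");t=snap("top")
cv2.imwrite("pics/t2.png",cv2.resize(t["frame"][100:290,110:360],None,fx=3,fy=3)[:,:,::-1])
S=sense();print(S["tcp_pos"],S["tcp_rot"],tcp_to_tips)
import pickle;pickle.dump((w,t),open("s2.pkl","wb"))
```

```text
[0.47353398 0.0299691  0.35469668] [9.99893366e-01 1.45864945e-02 6.89513016e-04 1.24015619e-04] 0.1861
```

View pics/w2.png

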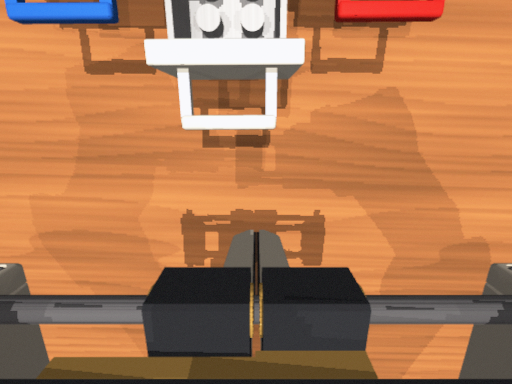

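The wrist view shows the white bar at about (228,122), parallel to the tool, with the finger at column 256. I check these against the earlier estimates.

Run:
```python
from h import *
import pickle;w,t=pickle.load(open("s2.pkl","rb"));a,b=pickle.load(open("s1.pkl","rb"))
for n,bx in {"white":(150,112,300,135)}.items():
    P,u,v=topbar(w,n,bx)
    for c in (185,228,272): print(c,v[u==c].min(),v[u==c].max())
    print(u.min(),u.max())
print("top/wrist tri",tri((w,228,129.5),(a,241,243.2)))
print([onplane(w,*p,.095).round(4).tolist() for p in((180,129),(276,129.5),(228,129.5),(12,20),(115,20),(338,17),(440,17))])
```

```text
185 112 128
228 116 128
272 112 127
181 276
top/wrist tri (array([0.54076599, 0.05733457, 0.08801062]), [np.float64(0.4), np.float64(0.4)])
[[0.54, 0.0971, 0.095], [0.5419, 0.0165, 0.095], [0.5408, 0.0568, 0.095], [0.6164, 0.2195, 0.095], [0.6186, 0.1418, 0.095], [0.6254, -0.0259, 0.095], [0.6276, -0.1025, 0.095]]
```

>>> servo_tool(series=[[[0, -25, 0, 0, 0, 0, 0], [0, 0, 40, 0, 0, 0, 0], [0, 0, 40, 0, 0, 0, 0], [10, 0, 16, 0, 0, 0, 0], [20, 0, 0, 0, 0, 0, 0], [20, 0, 0, 0, 0, 0, 0], [10, 0, 0, 0, 0, 0, 0], [10, 0, 0, 0, 0, 0, 0], [10, 0, 0, 0, 0, 0, 0], [0, 0, 0, 0, 0, 0, 0]]])

```text
t: 3.55
tcp_pos: [0.5538, 0.0581, 0.2581]
tcp_rot: [1.0, 0.015, 0.001, -0.0]
wrist_force: [0.4, -0.2, -0.7]
finger_gap: 0.0006
```

>>> servo_tool(series=[[[10, 0, 0, 0, 0, 0, 0], [10, 0, 0, 0, 0, 0, 0], [10, 0, 0, 0, 0, 0, 0], [10, 0, 0, 0, 0, 0, 0]]])

```text
t: 3.95
tcp_pos: [0.5935, 0.0596, 0.2576]
tcp_rot: [1.0, 0.015, -0.0, 0.0]
wrist_force: [-2.6, -0.2, 1.6]
finger_gap: 0.0009
```

Run:
```python
from h import *
w=snap("wrist","w3.png")
S=sense();print(S["tcp_pos"],S["wrist_force"])
```

```text
[0.5951729  0.05966948 0.25772554] [ 2.11663944 -0.66983428 -0.22036699]
```

View pics/w3.png

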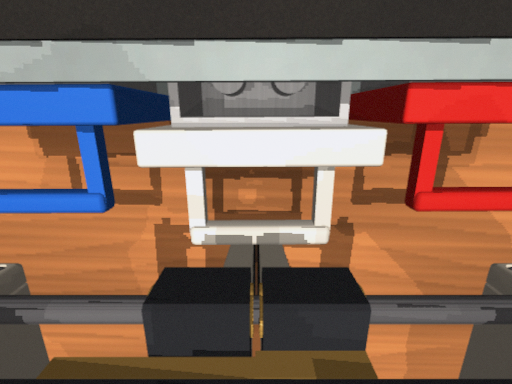

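The finger is pushing the bar at its middle, (258,235). The bar is still about 20 mm out from the red and blue bars near row 205.

>>> servo_tool(series=[[[8, 0, 0, 0, 0, 0, 0], [6, 0, 0, 0, 0, 0, 0], [4, 0, 0, 0, 0, 0, 0], [3, 0, 0, 0, 0, 0, 0], [0, 0, 0, 0, 0, 0, 0]]])

```text
t: 4.5
tcp_pos: [0.6135, 0.0603, 0.2574]
tcp_rot: [1.0, 0.015, -0.0, -0.0]
wrist_force: [-2.3, 1.4, -0.6]
finger_gap: 0.0005
```

>>> servo_tool(series=[[[3, 0, 0, 0, 0, 0, 0], [0, 0, 0, 0, 0, 0, 0]]])

```text
t: 4.7
tcp_pos: [0.6144, 0.0604, 0.2573]
tcp_rot: [1.0, 0.016, -0.003, 0.0]
wrist_force: [-11.0, 0.7, 6.2]
finger_gap: 0.0005
```

>>> servo_tool(series=[[[2, 0, 0, 0, 0, 0, 0], [0, 0, 0, 0, 0, 0, 0]]])

```text
t: 4.9
tcp_pos: [0.6151, 0.0605, 0.2573]
tcp_rot: [1.0, 0.016, -0.005, 0.001]
wrist_force: [-16.2, 1.3, 11.8]
finger_gap: 0.0005
```

>>> servo_tool(series=[[[-10, 0, 0, 0, 0, 0, 0], [-25, 0, 0, 0, 0, 0, 0], [0, -30, -30, 0, 0, 0, 0], [0, -40, -40, 0, 0, 0, 0], [0, -40, 0, 0, 0, 0, 0], [0, -10, 0, 0, 0, 0, 0], [0, 0, 0, 0, 0, 0, 0], [0, 0, 0, 0, 0, 0, 0]]])

```text
t: 5.7
tcp_pos: [0.5801, 0.1734, 0.3226]
tcp_rot: [1.0, 0.015, -0.0, 0.001]
wrist_force: [0.3, 0.3, -0.6]
finger_gap: 0.0007
```

Run:
```python
from h import *
w=snap("wrist","w4.png");t=snap("top","t4.png")
S=sense();print(S["tcp_pos"],S["tcp_rot"],S["wrist_force"])
import pickle;pickle.dump((w,t),open("s4.pkl","wb"))
```

```text
[0.58025297 0.17264113 0.32246911] [ 9.99897712e-01  1.42868759e-02 -2.77516661e-04  6.12029705e-04] [-0.37175966  0.56377292  0.19085757]
```

View pics/w4.png

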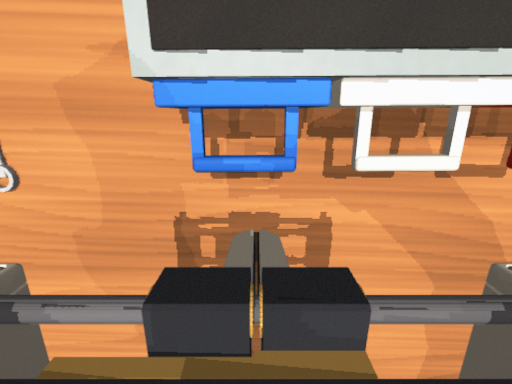

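The white bar at (407,163) is now level with the blue bar at (245,164), so white is shut. Next I measure the blue gap.

Run:
```python
from h import *
import pickle;w,t=pickle.load(open("s4.pkl","rb"));a,b=pickle.load(open("s1.pkl","rb"))
for p in((193,164),(297,164),(245,157),(245,171.5),(407,171),(407,156)): print(p,onplane(w,*p,.09).round(4))
print(tri((w,245,171.5),(a,169.5,200.7)))
S=sense();g=onplane(w,245,157,.09)+[.018,.0005,0]
d=Ro.from_quat(S["tcp_rot"]).inv().apply(g-S["tcp_pos"])*1000;print("gap centre",g,"tool shift",d.round(1))
```

```text
(193, 164) [0.6227 0.2242 0.09  ]
(297, 164) [0.625  0.1436 0.09  ]
(245, 157) [0.6292 0.184  0.09  ]
(245, 171.5) [0.6179 0.1838 0.09  ]
(407, 171) [0.6219 0.0574 0.09  ]
(407, 156) [0.6336 0.0596 0.09  ]
(array([0.61889777, 0.18338866, 0.09351556]), [np.float64(0.4), np.float64(0.4)])
gap centre [0.64724244 0.18450935 0.09      ] tool shift [ 67.4 -10.2 232.4]
```

>>> servo_tool(series=[[[30, -10, 0, 0, 0, 0, 0], [30, 0, 0, 0, 0, 0, 0], [7, 0, 0, 0, 0, 0, 0], [0, 0, 0, 0, 0, 0, 0], [0, 0, 25, 0, 0, 0, 0], [0, 0, 25, 0, 0, 0, 0], [0, 0, 14, 0, 0, 0, 0], [0, 0, 0, 0, 0, 0, 0]]])

```text
t: 6.6
tcp_pos: [0.6454, 0.1859, 0.257]
tcp_rot: [1.0, 0.015, -0.002, 0.001]
wrist_force: [-0.2, -0.5, -0.1]
finger_gap: 0.0005
```

>>> servo_tool(series=[[[-5, 0, 0, 0, 0, 0, 0], [-5, 0, 0, 0, 0, 0, 0], [-10, 0, 0, 0, 0, 0, 0], [-10, 0, 0, 0, 0, 0, 0], [0, 0, 0, 0, 0, 0, 0]]])

```text
t: 7.1
tcp_pos: [0.6155, 0.1858, 0.26]
tcp_rot: [1.0, 0.016, -0.0, -0.0]
wrist_force: [0.8, -0.4, 0.1]
finger_gap: 0.0003
```

No blocking force, so it moves freely. I continue for about 85 mm.

>>> servo_tool(series=[[[-10, 0, 0, 0, 0, 0, 0], [-10, 0, 0, 0, 0, 0, 0], [-12, 0, 0, 0, 0, 0, 0], [-12, 0, 0, 0, 0, 0, 0], [-12, 0, 0, 0, 0, 0, 0], [-12, 0, 0, 0, 0, 0, 0], [-8, 0, 0, 0, 0, 0, 0], [-6, 0, 0, 0, 0, 0, 0], [-3, 0, 0, 0, 0, 0, 0], [0, 0, 0, 0, 0, 0, 0]]])

```text
t: 8.1
tcp_pos: [0.5311, 0.183, 0.2587]
tcp_rot: [1.0, 0.015, -0.001, 0.0]
wrist_force: [0.2, -0.2, 0.2]
finger_gap: 0.0007
```

>>> servo_tool(series=[[[6, 0, 0, 0, 0, 0, 0], [0, 0, 0, 0, 0, 0, 0], [0, 0, -20, 0, 0, 0, 0], [0, 0, -40, 0, 0, 0, 0], [0, 0, -40, 0, 0, 0, 0], [-20, 20, -20, 0, 0, 0, 0], [-40, 30, 0, 0, 0, 0, 0], [-40, 30, 0, 0, 0, 0, 0], [0, 0, 0, 0, 0, 0, 0], [0, 0, 0, 0, 0, 0, 0]]])

```text
t: 9.1
tcp_pos: [0.4401, 0.0996, 0.3794]
tcp_rot: [1.0, 0.015, 0.0, -0.0]
wrist_force: [0.8, 0.6, -0.3]
finger_gap: 0.0005
```

Run:
```python
from h import *
t=snap("top","t5.png");b=snap("side")
S=sense();print(S["t"],S["tcp_pos"],S["wrist_force"])
cv2.imwrite("pics/s5.png",np.hstack([cv2.resize(t["frame"],(400,300)),cv2.resize(b["frame"],(400,300))])[:,:,::-1])
import pickle;pickle.dump((t,b),open("s5.pkl","wb"))
```

```text
9.2 [0.44133013 0.10080734 0.3791959 ] [ 0.68064725 -0.06455005  0.5927432 ]
```

View pics/s5.png

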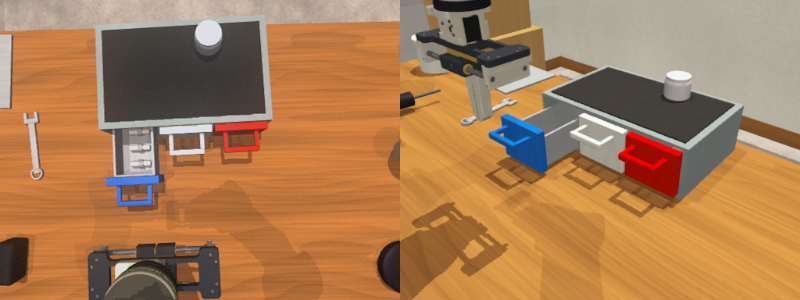

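Blue stands well open with its bar at about (135,203) in the left half. White and red are shut and the gripper is clear. I measure the openings before handing in.

Run:
```python
from h import *
import pickle;t,b=pickle.load(open("s5.pkl","rb"));a,_=pickle.load(open("s1.pkl","rb"))
def edge(s,n,bx):
    P,u,v=topbar(s,n,bx); lo={c:v[u==c].max() for c in np.unique(u)}; m=max(lo.values())
    cs=[c for c in lo if lo[c]>=m-5]; return onplane(s,np.mean(cs),np.mean([lo[c] for c in cs])+.5,.09)
ax=np.array([.9995,.03,0])
B0,B1=edge(a,"blue",(120,150,210,215)),edge(t,"blue",(120,200,215,275))
R0,R1=edge(a,"red",(265,140,355,205)),edge(t,"red",(265,140,355,205))
W0,W1=edge(a,"white",(195,195,285,255)),edge(t,"white",(200,160,275,215))
for n,p,q in(("blue",B0,B1),("red",R0,R1),("white",W0,W1)): print(n,p.round(4),q.round(4),"moved out mm",((p-q)@ax*1000).round(1))
print("white vs mid of shut red/blue line",(((B0+R0)/2-W1)@ax*1000).round(1))
```

```text
blue [0.6193 0.1839 0.09  ] [0.5104 0.1792 0.09  ] moved out mm 109.0
red [ 0.6283 -0.0668  0.09  ] [ 0.6281 -0.0659  0.09  ] moved out mm 0.2
white [0.5412 0.0562 0.09  ] [0.6234 0.0583 0.09  ] moved out mm -82.2
white vs mid of shut red/blue line 0.4
```

```bash
python3 -c "from h import *;print(hand_in())"
```

```text
the job is handed in; nothing more can be done
None
```

I pushed the white drawer shut with closed fingers until it met its stop, then hooked the blue handle and pulled it out. The gripper was raised clear, and the job was handed in at about 9 s.

**Last checks, from the top camera:**
- **Blue:** about 109 mm open. Tool travel suggested about 105 mm; either is past the 80 mm needed.
- **White:** moved in 82 mm, within 0.4 mm of the shut line between blue and red.
- **Red:** unmoved, within 0.2 mm.

The jar on top of the chest looks undisturbed, and the highest wrist force I read was about 20 N, at the white drawer's stop. No checks failed. The two-view position fits disagreed by only about 2 mm.

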